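# Free the dome sensor from its stand with the spring-bar fork

### The arm

A 6-joint arm with a two-finger parallel gripper is mounted at the origin on the work surface. World frame = base frame: x ahead of the robot, y to its left, z up, the work surface at z = 0. Lengths are in m, angles in rad, forces in N, time in s.
With the tool pointing down it reaches from about 0.275 to 0.825 m from the base axis. Payload 5.2 kg.
Tool frame: the origin (TCP) lies at the very end of the fingers, on their centre line; the grasp point (between the pads) lies 19 mm behind it; z points along the fingers, y is the line along which they close (so a half turn about z gives the same grasp; the last joint's range is limited). The gripper opens to 93 mm and grips with 3 to 60 N. Pads are 15 mm wide; open, the fingers measure 128 mm over their backs; the gripper's body (75 mm by 188 mm) begins 65 mm behind the grasp point.
Start: joints at [0.977, 0.259, 1.535, -0, 1.348, -0.203], TCP at [0.209, 0.509, 0.219] pointing down, gripper open.
Joint ranges: [-3.14, 3.14], [-0.91, 2.08], [0.19, 2.58], [-1.22, 4.36], [0.22, 2.71], [-3.12, 3.12]. Speed limits (rad/s): [2.57, 2.57, 3.14, 3.14, 3.14, 3.14].

### API

Orientations are given as a unit quaternion [w, x, y, z].
In Python, from rig import readout, camera, r gives the robot as it stands. The module is installed in compiled form; this text tells all that it offers.
- The arm moves only by the shell command python3 -m crank 'ROWS' [FORCE]. ROWS is JSON, a list of rows, each an object with "claw": the closure, from 0 (fully open) to 1 (shut); "travel": the shift along the world's x, y, z in cm, a list of three; "yaw": the turn about the world's z in rad. A call has 1 to 5 rows; each row shifts and turns the commanded pose from where the row before left it; what a row does not reach is not made up. A row lasts 1/8 s, in which the tool goes at most 62.5 mm and 10.7 degrees, less where a joint would pass 70% of its speed; a pose out of reach is approached as far as the arm can. A call with a gripper value outside its range is refused whole. The fingers move at their own pace and stop on an object; FORCE is the grip in N (left out, the last holds). Time passes only in rows, so rows that do not move let the fingers close. It gives the time, the measured TCP pose, the force, the opening and the grip force at its end, in the units of the state.
- readout.sense(): the state, without advancing time (a new reading comes with each control period).
- camera(name): name is "side" or "top"; returns a dict with "color" (384x512x3 uint8, red, green, blue), "K" (3x3 intrinsics, pixels), "extrinsics" (4x4, takes a point from world to camera coordinates). Camera axes: x right, y down, z forward; pixel columns grow to the right and rows downward; lengths in m; the calibration is good to about 2 mm. A picture is of the moment at which its call begins. There is no depth.
- r.finish_job(): hands the job in; it is judged then, once.
The state is a dict: "t": time; "qpos": joint angles; "qvel": joint speeds; "joint_efforts": joint torques, N m; "tool_pos": TCP position; "orientation": TCP orientation; "contact_force": force on the tool from outside, world axes, zero at the start; "torque": the same for the moment, N m; "grip_width": finger opening in m; "gripper_force": force on a finger pad.
Only numpy, scipy, OpenCV 4.12 (cv2) and the standard library are available. Lean on these libraries where they do the work, as an engineer would, in place of code of your own. Each camera call takes 0.05 s, during which the arm holds its last target. There are 200 camera calls.

### The job

Take the forked spring-bar tool (the one with the rectangular handle) out of the wooden tool block, straddle the sprung locking bar on the sensor stand with it and push the bar's collar sideways, away from the dome sensor module, and hold it drawn until its lifting plate has slowly raised the module all the way; the stand is delicate, so never press on it with the fork harder than 13 N. Then put the fork back down fully into a slot of the tool block, lift the freed module out and seat it fully home and upright in the pocket of the grey rest block. Leave everything else on the bench where it is.

Things in the scene. Friction and masses are not known exactly. Their poses are not given: they have to be found in the camera images.
- stand: Fixed sensor stand: black deck on four white legs, deck top 50 mm above the table, x -60 to +60, y -135 to +60 mm. Origin on the table under the centre of the module's socket, z up. A steel bar 6 mm thick lies along y (axis x = 0, z = 62 mm) from the module's -y face (y = -20) to a white spring housing (28 mm wide, y = -97 to -131, top z = 76 mm); only a collar sits on it between.
- bar_tip (a point): Design place, fixed to the stand (0, -17, 62 mm), of the locking bar's tip, about 3 mm inside a hole in the module's face. Pushing the collar towards the stand's -y draws the bar out against a spring: 0.5 N at first, then 2.2 N per mm. It is out after 2 to 4 mm; with friction this takes 5 to 11 N at the collar. Let go, it springs back.
- collar_nominal (a point): Design place, fixed to the stand (0, -72, 62 mm), of the centre of the collar's face that looks at the module (+y). The steel collar is a disc 20 mm across and 5 mm thick, clamped on the bar by hand: its real face lies up to 8 mm to either side along y. This point does not move with the bar.
- socket (a point): Centre of the module's socket at the deck's top (stand 0, 0, 50 mm). A sprung plate in it (3 N, damped) lifts the unlocked module slowly straight up by about 16 mm, in 2 to 4 s. Hold the bar drawn all that time: let go before the module is fully up, it locks or jams it; after that it passes under the block and the module stands loose in the socket.
- module: Dome sensor module, loose, about 90 g: white block 36 (x) x 40 (y) x 30 mm, clear dome of 16 mm radius on it (top 46 mm above the origin), tongue 24 (x) x 26 (y) mm reaching 28 mm below it. Origin at the middle of the block's underside, z up: 53 to 54 mm above the table when locked, about 69 mm when sprung up. Axes as the stand's, with 1 mm of play each way. Grip the block's sides.
- fork: Forked spring-bar tool, loose, about 90 g, upright in the tool block: black rectangular handle 34 (x) x 22 (y) x 50 (z) mm, under it a steel blade 22 (x) x 4 (y) mm and 40 mm long, whose lower end is forked: a slot 11 mm wide (in x), open at the tip and 18 mm deep, between two prongs 5.5 mm wide. Origin at the middle of the handle's underside (the shoulder), z up along the handle.
- fork_tip (a point): Middle of the open end of the fork, 40 mm below the fork's origin along its own z.
- holder: Fixed plywood tool block 60 (x) x 140 (y) x 48 (z) mm, origin at the middle of its underside. Two slots, 30 (x) x 12 (y) mm, right through, at y = -35 and +35 mm. The fork stands in either of them (its x along the block's x), the shoulder of its handle on the block's top; the other slot holds the drift.
- drift: Flat drift with a waisted round black handle (26 mm in diameter, 60 mm high), standing in the other slot of the tool block; origin at the middle of the handle's underside. Not needed: leave it.
- rest: Fixed grey rest block 80 x 80 x 36 (z) mm, origin at the middle of its underside, with a pocket 29 (x) x 31 (y) mm right through its middle. A seated module has its tongue in the pocket (x along the block's x, or turned half round) and its block's underside on the rest's top (36 mm).
- screwdriver: Loose screwdriver about 140 mm long, lying on the table; leave it.
- standoff: Loose brass standoff, 18 mm in diameter, 30 mm high; leave it.
- jar: Loose small jar, 44 mm in diameter, 50 mm high; leave it.

How it is judged:
On the way, in this order (a step that is already met when the one before it is completed fails the run):
1. the fork is lifted clear of the tool block (height (world z) of fork above 0.092 m), for 0.1 s.
2. the fork presses on the stand's bar with more than 3 N while the module is still locked down (contact force between fork and stand above 3 N and z of module in the frame of stand below 0.058 m), for 0.05 s.
3. the module rises (13 mm or more) while the fork still presses (contact force between fork and stand above 2 N and z of module in the frame of stand above 0.066 m), for 0.05 s.
At the end, for the whole second after the job is handed in: Module seated in the rest's pocket: within 5 mm of its middle in x and y and 3 mm in height, tilt under 0.08 rad. Fork in a slot of the tool block: shoulder within 4 mm of its top, 8 mm of its midline, 45 mm of its middle, tilt under 0.12 rad. Both at rest (x of module in the frame of rest between -0.005 and 0.005 m and y of module in the frame of rest between -0.005 and 0.005 m and z of module in the frame of rest between 0.033 and 0.039 m and angle between module's own z axis and vertical below 0.08 rad and x of fork in the frame of holder between -0.008 and 0.008 m and horizontal distance between fork and holder below 0.045 m and z of fork in the frame of holder between 0.044 and 0.052 m and angle between fork's own z axis and vertical below 0.12 rad and linear speed of each of module, fork below 0.02 m/s); the robot touches nothing.
It fails at once if the fork presses on the stand with more than 14 N (contact force between fork and stand above 14 N).
It fails at once if the drift is taken out of its slot or knocked (moved more than 15 mm) (distance of drift from where it was at the start of the episode above 0.015 m).
It fails at once if a bystander (screwdriver, standoff or jar) is moved more than 15 mm (distance of any of screwdriver, standoff, jar from where it was at the start of the episode above 0.015 m).
It also fails if it takes over 72 s, if anything falls off the work surface, if the arm or the gripper's body presses on something with over 40 N, if the wrist force passes 120 N, or if a joint passes its speed limit or range.

## Working session

There is one attempt and no reset: what is moved stays moved. The work goes in short steps, Python scripts to look and compute and a shell command to move; the robot and the scene stay as the last step left them, time stands still between calls to the robot, and variables do not carry over. Pictures are saved under pics/ and viewed, at most 10 in all, crops included, and the job is handed in when it is done.

```bash
mkdir -p pics; python3 - <<'E'
from rig import readout,camera,r
import cv2,numpy as np
s=readout.sense();print(s)
for n in("top","side"):
    c=camera(n);cv2.imwrite(f"pics/{n}0.png",c["color"][:,:,::-1]);print(n,c["K"],c["extrinsics"])
E
```

```text
{'t': 0.0, 'qpos': array([ 9.77216000e-01,  2.59319489e-01,  1.53608994e+00,  1.98512018e-05,
        1.34799695e+00, -2.02775326e-01]), 'qvel': array([ 3.02148607e-04,  1.24428698e-03, -1.22119335e-03, -3.33813371e-04,
       -4.13990084e-05,  3.59570842e-05]), 'joint_efforts': array([-1.06479976e-03, -4.37322664e+01, -2.83998370e+01,  7.16964388e-02,
        4.13425604e-02, -1.67937692e-04]), 'tool_pos': array([0.20915769, 0.50808239, 0.21782762]), 'orientation': array([-3.60547175e-04,  1.94163471e-01,  9.80968768e-01, -8.32164550e-04]), 'contact_force': array([ 0.18990348,  0.42286045, -0.0069273 ]), 'torque': array([-0.00366095,  0.01197013,  0.02973639]), 'gripper_force': 0.0, 'grip_width': 0.0930993092547177}
top [[380.0853391    0.         256.95224238]
 [  0.         380.0853391  187.59127884]
 [  0.           0.           1.        ]] [[-0.02297177 -0.99968608 -0.01000243  0.01788322]
 [-0.98753955  0.02424843 -0.15549162  0.53564258]
 [ 0.15568535  0.00630588 -0.98778657  0.94920962]
 [ 0.          0.          0.          1.        ]]
side [[423.42215082   0.         253.68359884]
 [  0.         423.42215082 187.5337239 ]
 [  0.           0.           1.        ]] [[-0.97413449 -0.22445891 -0.02608048  0.54653098]
 [-0.08985512  0.49066866 -0.86670083  0.11551928]
 [ 0.20733559 -0.84193971 -0.49814605  0.83742118]
 [ 0.          0.          0.          1.        ]]
```

View pics/top0.png

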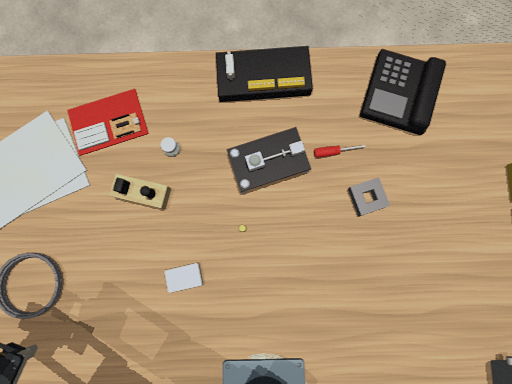

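View pics/side0.png

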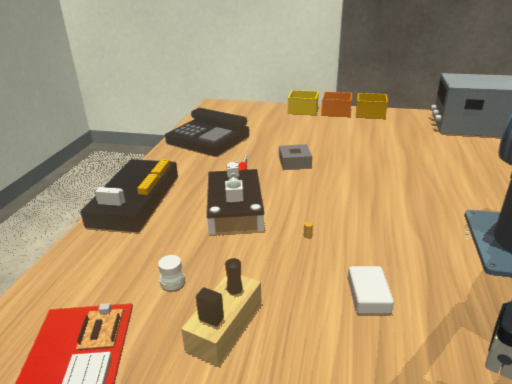

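The top view shows the stand (module at 255,160; housing at 297,149), the tool block (fork handle 121,185; drift 148,192), the rest (369,197), the screwdriver (325,152), the jar (170,147) and the standoff (242,228). I'll zoom in to set the masks.

```bash
python3 - <<'E'
import cv2,numpy as np
t=cv2.imread("pics/top0.png");s=cv2.imread("pics/side0.png")
a=cv2.resize(t[120:225,105:395],None,fx=2.75,fy=2.75,interpolation=cv2.INTER_NEAREST)
b=cv2.resize(s[250:360,170:275],(390,300)and None,fx=2.8,fy=2.8,interpolation=cv2.INTER_NEAREST)
c=cv2.resize(s[140:250,195:325],None,fx=2.8,fy=2.8,interpolation=cv2.INTER_NEAREST)
o=np.zeros((600,800,3),np.uint8);o[:a.shape[0],:a.shape[1]]=a
o[291:291+b.shape[0],:b.shape[1]]=b;o[291:291+c.shape[0],310:310+c.shape[1]]=c
cv2.imwrite("pics/zoom.png",o)
h=cv2.cvtColor(t,cv2.COLOR_BGR2HSV);g=cv2.cvtColor(s,cv2.COLOR_BGR2HSV)
for n,p in dict(block=(160,195),table=(200,210),rest=(358,200),deck=(270,180),handle=(121,185),module=(247,158)).items(): print(n,h[p[1],p[0]])
for n,p in dict(block=(243,300),blockfront=(205,340),table=(150,320),rest=(290,152),deck=(215,190),handle=(208,306)).items(): print(n,g[p[1],p[0]])
E
```

```text
block [ 23  79 200]
table [ 16  97 186]
rest [  5  10 154]
deck [173  13  78]
handle [30  5 48]
module [108  15 218]
block [ 22 122 232]
blockfront [ 21 127 130]
table [ 16 129 219]
rest [ 15  36 114]
deck [15 95 70]
handle [ 19 120  70]
```

View pics/zoom.png

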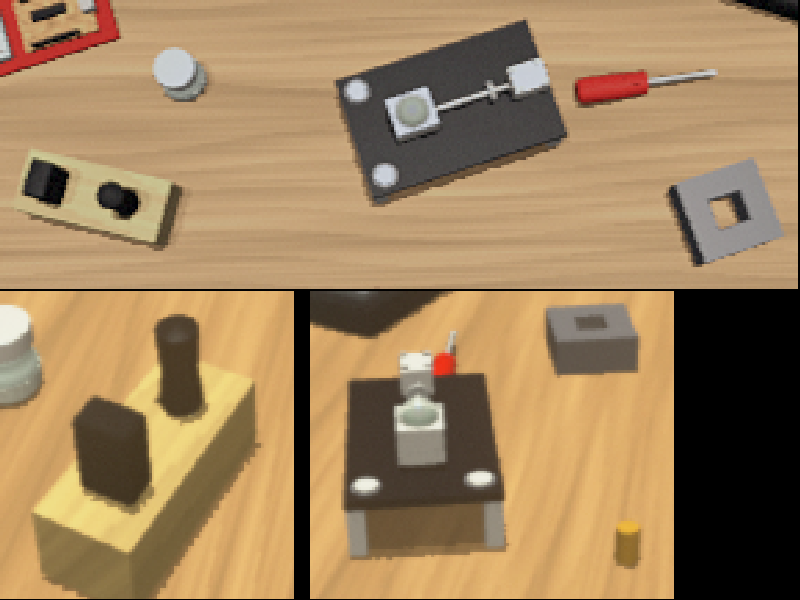

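Zoom: the corners of the deck, block top and rest top are clear. The collar is near top pixel (284,152) and the fork handle is in the block's left slot. Next I'll triangulate the corners from both views.

```bash
cat > h.py <<'E'
import numpy as np,cv2,pickle
def P(c): return c["K"]@c["extrinsics"][:3]
def ray(c,p,z):
    M=P(c);H=M[:,[0,1,3]].copy();H[:,2]+=M[:,2]*z
    w=np.linalg.solve(H,[p[0],p[1],1]);return w[:2]/w[2]
def tri(c1,p1,c2,p2):
    X=cv2.triangulatePoints(P(c1),P(c2),np.float64(p1).reshape(2,1),np.float64(p2).reshape(2,1))[:,0];return X[:3]/X[3]
def fit(model,obs):
    m=np.float64(model);o=np.float64(obs);a=(m-m.mean(0))@[1,1j];b=(o-o.mean(0))@[1,1j]
    y=np.angle(np.sum(b*a.conj()));R=np.array([[np.cos(y),-np.sin(y)],[np.sin(y),np.cos(y)]])
    t=o.mean(0)-R@m.mean(0);return t,y,np.linalg.norm((m@R.T+t)-o,axis=1)*1e3
E
python3 - <<'E'
from rig import camera
from h import *
T=camera("top");S=camera("side")
gt=cv2.cvtColor(T["color"],cv2.COLOR_RGB2GRAY);gs=cv2.cvtColor(S["color"],cv2.COLOR_RGB2GRAY)
def sub(g,p):
    q=cv2.cornerSubPix(g,np.float32(p).reshape(-1,1,2),(3,3),(-1,-1),(3,30,.01))[:,0]
    d=np.linalg.norm(q-p,axis=1);q[d>2]=np.float32(p)[d>2];return q,d
tz=lambda L:np.array(L)/2.75-.5+[105,120]
sz=lambda L,x0,X,Y:(np.array(L)-[x0,291])/2.8-.5+[X,Y]
np.set_printoptions(precision=4,suppress=True)
# corner order: (+x+y),(-x+y),(-x-y),(+x-y)
J={"holder":([(33,150),(13,206),(157,243),(178,184)],sz([(36,514),(131,554),(255,381),(165,350)],0,170,250),.048,[(30,70),(-30,70),(-30,-70),(30,-70)]),
"stand":([(337,82),(376,202),(566,137),(527,22)],sz([(344,505),(502,501),(484,375),(350,380)],310,195,140),.05,[(60,60),(-60,60),(-60,-135),(60,-135)]),
"rest":([(670,187),(697,264),(782,236),(754,160)],sz([(553,341),(637,342),(627,305),(547,307)],310,195,140),.036,[(40,40),(-40,40),(-40,-40),(40,-40)])}
for n,(a,b,z,m) in J.items():
    pa,d=sub(gt,tz(a));pb,e=sub(gs,b);m=np.array(m)/1e3
    print(n,"d",d,e)
    X=np.array([tri(T,p,S,q) for p,q in zip(pa,pb)]);print(" z",X[:,2])
    for lab,o in(("tri",X[:,:2]),("top",[ray(T,p,z) for p in pa]),("side",[ray(S,p,z) for p in pb])):
        print(" ",lab,*fit(m,o))
t=tz([(493,90),(412,110),(528,76),(345,0)]);print("collar z.062",ray(T,t[0],.062))
E
```

```text
holder d [2.8577 0.9327 2.1212 2.2717] [1.6613 1.1206 0.5835 0.    ]
 z [0.0457 0.0488 0.0446 0.0432]
  tri [0.5363 0.3129] -0.257446820417747 [1.1422 2.5286 0.3223 2.7792]
  top [0.5346 0.312 ] -0.27400795197984407 [2.5833 4.2154 1.5423 3.5505]
  side [0.5366 0.3153] -0.254031569548414 [1.0997 0.5833 1.5256 0.9032]
stand d [0.7118 1.7593 0.9111 1.3073] [1.4847 1.0128 0.8013 0.7346]
 z [0.0423 0.0436 0.0492 0.0491]
  tri [0.6005 0.0099] 0.29705359139932136 [2.3815 2.2134 0.6331 0.7898]
  top [0.5979 0.0095] 0.303770592921757 [3.5883 4.1534 1.0822 1.0688]
  side [0.5998 0.0156] 0.2992815194947655 [3.9051 4.1486 4.1256 3.7541]
rest d [1.5569 1.1863 0.     1.8009] [0.     1.8677 0.6455 1.1999]
 z [0.0365 0.0386 0.0354 0.0333]
  tri [ 0.509  -0.2851] 0.27318795092406795 [0.2833 3.8362 1.8219 2.3014]
  top [ 0.5075 -0.2851] 0.2923505228893888 [1.0983 4.5138 1.5637 2.4211]
  side [ 0.5101 -0.2851] 0.2933581306053741 [3.1413 1.6936 2.0443 3.8306]
collar z.062 [ 0.6238 -0.0666]
```

```bash
python3 - <<'E'
from rig import camera
from h import *
np.set_printoptions(precision=4,suppress=True)
T=camera("top");S=camera("side")
def up(c,x,y,w,h):  # crop upsampled x8, returns img and pixel mapper
    im=cv2.resize(c["color"][y:y+h,x:x+w],None,fx=8,fy=8,interpolation=cv2.INTER_CUBIC)
    return cv2.cvtColor(im,cv2.COLOR_RGB2HSV).astype(int),lambda p:(np.array(p)+.5)/8-.5+[x,y]
def big(m):
    m=cv2.morphologyEx(m.astype(np.uint8),cv2.MORPH_OPEN,np.ones((9,9)))
    return max(cv2.findContours(m,0,2)[0],key=cv2.contourArea)
def poly(c,f,z,lab,m):
    h=cv2.convexHull(c);e=.03*cv2.arcLength(h,True);q=cv2.approxPolyDP(h,e,True)[:,0]
    r=cv2.boxPoints(cv2.minAreaRect(c))
    o=np.array([ray(T,f(p),z) for p in r])
    # order by model (+x+y),(-x+y),(-x-y),(+x-y): pick rotation with least residual & |yaw|<.8
    best=min((fit(m,np.roll(s,k,0)) for s in(o,o[::-1]) for k in range(4)),key=lambda t:t[2].sum()+(abs(t[1])>.8)*1e3)
    print(lab,*best,"n",len(q),"sides",np.linalg.norm(o-np.roll(o,1,0),axis=1))
R=lambda a,b,c,d:np.array([(a,b),(c,b),(c,d),(a,d)])/1e3
h,f=up(T,105,168,72,48);H,Sa,V=h.transpose(2,0,1)
poly(big((H>=20)&(H<=27)&(V>165)&(Sa>50)|((V<100)&(np.indices(V.shape)[1]<330))),f,.048,"holder",R(30,70,-30,-70))
h,f=up(T,342,172,52,48);H,Sa,V=h.transpose(2,0,1)
poly(big((Sa<50)&(V>115)),f,.036,"rest",R(40,40,-40,-40))
m=((Sa<50)&(V>115)).astype(np.uint8);cs,hi=cv2.findContours(m,2,2)
hole=[c for c,k in zip(cs,hi[0]) if k[3]>=0];hole=max(hole,key=cv2.contourArea)
r=cv2.minAreaRect(hole);print("pocket",ray(T,f(r[0]),.036),np.array(r[1])/8,r[2])
h,f=up(T,222,122,92,75);H,Sa,V=h.transpose(2,0,1)
poly(big((V<115)&(Sa<60)|((Sa<60)&(V>150))),f,.05,"stand",R(60,60,-60,-135))
br=cv2.morphologyEx(((Sa<60)&(V>140)).astype(np.uint8),cv2.MORPH_OPEN,np.ones((3,3)))
for c in cv2.findContours(br,0,2)[0]:
    if cv2.contourArea(c)>900:
        rr=cv2.minAreaRect(c);print(" bright",f(rr[0]),np.array(rr[1])/8,rr[2])
# bar line: per-column brightness centroid between module and housing
g=V.astype(float);pts=[]
for px in range(268,290):
    cx=int((px-222+.5)*8);col=g[:,cx-4:cx+4].mean(1);y0=(156.5-(px-268)*.28-122)*8
    yy=np.arange(len(col));w=np.where(abs(yy-y0)<36,np.clip(col-115,0,None),0)
    if w.sum()>0: 
        p=f((cx,(w*yy).sum()/w.sum()));X=ray(T,p,.062);pts.append(X);print(px,round(p[1],2),X,int((w>0).sum()))
pts=np.array(pts);k=np.polyfit(pts[:,1],pts[:,0],1);print("bar yaw",-np.arctan(k[0]),k)
# side-view module front/dome etc.
E
```

```text
holder [0.5359 0.3158] -0.24515252310031926 [3.8521 0.4257 3.1382 1.0785] n 4 sides [0.1434 0.0615 0.1447 0.061 ]
rest [ 0.5086 -0.2884] 0.3116703585705296 [0.0804 2.1741 0.5533 2.6161] n 4 sides [0.0819 0.0818 0.0822 0.0807]
pocket [ 0.5085 -0.2885] [12.2538 13.0839] 71.56504821777344
stand [0.597  0.0086] 0.29394329124873214 [2.1635 3.077  3.175  3.9092] n 4 sides [0.1252 0.1967 0.1263 0.193 ]
 bright [244.3734 183.1696] [8.7889 8.35  ] 28.610462188720703
 bright [267.7625 155.475 ] [14.5069 44.8648] 71.56504821777344
 bright [234.125 152.375] [7.625 8.125] 90.0
 bright [296.6371 147.0611] [10.891  14.1721] 72.25532531738281
268 157.32 [ 0.6113 -0.0255] 18
269 157.04 [ 0.612  -0.0281] 18
270 156.59 [ 0.6131 -0.0307] 18
271 156.35 [ 0.6137 -0.0333] 18
272 156.02 [ 0.6145 -0.036 ] 18
273 155.6 [ 0.6155 -0.0386] 18
274 155.38 [ 0.616  -0.0412] 18
275 155.13 [ 0.6166 -0.0438] 18
276 154.66 [ 0.6178 -0.0464] 18
277 154.4 [ 0.6185 -0.049 ] 17
278 154.14 [ 0.6191 -0.0516] 17
279 153.7 [ 0.6202 -0.0543] 18
280 153.45 [ 0.6208 -0.0569] 17
281 153.2 [ 0.6214 -0.0595] 16
282 151.49 [ 0.6258 -0.0622] 40
283 151.84 [ 0.6248 -0.0648] 46
284 152.72 [ 0.6224 -0.0673] 41
285 151.96 [ 0.6244 -0.0699] 29
286 151.45 [ 0.6257 -0.0726] 18
287 151.16 [ 0.6264 -0.0752] 17
288 150.77 [ 0.6274 -0.0778] 18
289 150.34 [ 0.6285 -0.0804] 20
bar yaw 0.3004214877302937 [-0.3098  0.6034]
```

Rest: (0.5088, −0.288), yaw 0.30. The bar line passes through (0.6177, −0.046), yaw 0.30, with the collar's face at stand y ≈ −74. The fork slot is at about (0.545, 0.349), block yaw −0.25. Sizes and heights agree with the text to 2–4 mm. Now I'll move above the fork.

```bash
python3 -m crank '[{"claw":0.5,"travel":[5.6,-2.7,0],"yaw":0.07},{"claw":0.5,"travel":[5.6,-2.7,0],"yaw":0.07},{"claw":0.5,"travel":[5.6,-2.7,0],"yaw":0},{"claw":0.5,"travel":[5.6,-2.7,0],"yaw":0},{"claw":0.5,"travel":[5.6,-2.6,0],"yaw":0}]' 40
python3 -m crank '[{"claw":0.5,"travel":[5.6,-2.6,0],"yaw":0},{"claw":0.5,"travel":[0,0,-3],"yaw":0},{"claw":0.5,"travel":[0,0,-3],"yaw":0},{"claw":0.5,"travel":[0,0,0],"yaw":0}]'
python3 - <<'E'
from rig import camera
from h import *
T=camera("top");S=camera("side")
a=cv2.resize(T["color"][150:225,80:190],None,fx=5,fy=5,interpolation=cv2.INTER_CUBIC)[:300,:400]
a=cv2.resize(T["color"][160:220,90:170],None,fx=5,fy=5,interpolation=cv2.INTER_NEAREST)
b=cv2.resize(S["color"][220:370,165:285],(400,500),interpolation=cv2.INTER_CUBIC)
o=np.zeros((600,800,3),np.uint8);o[:300,:400]=a;o[:500,400:]=b
cv2.imwrite("pics/app.png",o[:,:,::-1])
E
```

```text
t: 0.92
tool_pos: [0.4912, 0.3735, 0.2187]
orientation: [0.0, 0.125, 0.992, 0.0]
contact_force: [-0.0, 0.8, 0.2]
grip_width: 0.0488
gripper_force: 0.0
t: 1.42
tool_pos: [0.5439, 0.3475, 0.1557]
orientation: [-0.003, 0.125, 0.992, -0.002]
contact_force: [-0.2, 0.1, 0.2]
grip_width: 0.0468
gripper_force: 0.0
```

View pics/app.png

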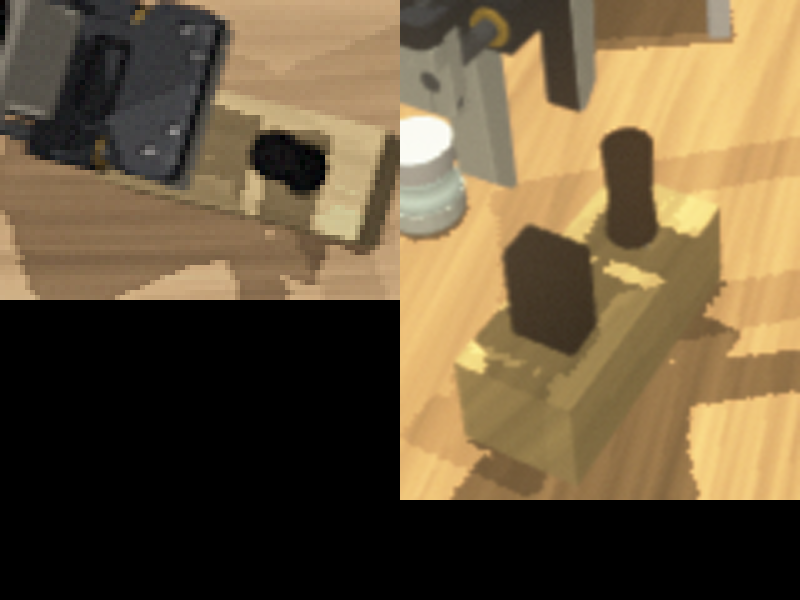

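The side crop shows the open fingers above the fork, with handle vertices at crop (512,335), (575,355) and (595,318) on the block top and (503,258), (527,226) and (592,244) on the handle top. These give the handle's centre.

```bash
python3 - <<'E'
from rig import camera
from h import *
np.set_printoptions(precision=4,suppress=True)
T=camera("top");S=camera("side")
f=lambda x,y:((x-400)/3.3333-.5+165,y/3.3333-.5+220)
b=[ray(S,f(*p),.048) for p in[(512,335),(575,355),(595,318)]]
t=[ray(S,f(*p),.098) for p in[(503,258),(527,226),(592,244)]]
print("base",*fit(np.array([(17,11),(-17,11),(-17,-11)])/1e3,b));print("top",*fit(np.array([(17,11),(17,-11),(-17,-11)])/1e3,t))
im=cv2.imread("pics/top0.png")[170:215,105:140]
v=cv2.resize(im,None,fx=8,fy=8,interpolation=cv2.INTER_CUBIC).max(2)
m=(v<105).astype(np.uint8);c=max(cv2.findContours(m,0,2)[0],key=cv2.contourArea)
h=cv2.convexHull(c);q=cv2.approxPolyDP(h,.03*cv2.arcLength(h,True),True)[:,0]
for p in q:
    p=(p+.5)/8-.5+[105,170];print(p,ray(T,p,.098),ray(T,p,.048))
E
```

```text
base [0.5466 0.3467] -0.12724995364830743 [1.8914 0.9254 1.0617]
top [0.5432 0.3505] -0.15939206236689354 [0.8536 0.9856 1.4498]
[116.6875 177.4375] [0.5611 0.3517] [0.5708 0.3709]
[129.4375 182.1875] [0.5484 0.3197] [0.5574 0.3371]
[125.9375 194.0625] [0.5189 0.3275] [0.5263 0.3453]
[113.0625 189.8125] [0.5303 0.3596] [0.5383 0.3792]
```

Handle centre is about (0.544, 0.347), and the TCP is at (0.544, 0.3475). I'll descend, grip and lift.

```bash
python3 -m crank '[{"claw":0.5,"travel":[0.1,0,-3],"yaw":0},{"claw":0.5,"travel":[0,0,-3],"yaw":0},{"claw":0.5,"travel":[0,0,-2],"yaw":0},{"claw":0.5,"travel":[0,0,-1.5],"yaw":0},{"claw":0.5,"travel":[0,0,0],"yaw":0}]' 55
python3 -m crank '[{"claw":1,"travel":[0,0,0],"yaw":0},{"claw":1,"travel":[0,0,0],"yaw":0},{"claw":1,"travel":[0,0,0],"yaw":0},{"claw":1,"travel":[0,0,0],"yaw":0}]' 55
```

```text
t: 2.25
tool_pos: [0.5462, 0.3486, 0.0634]
orientation: [-0.0, 0.125, 0.992, -0.0]
contact_force: [0.7, 0.3, 0.4]
grip_width: 0.0464
gripper_force: 0.0
t: 2.75
tool_pos: [0.5469, 0.3487, 0.0644]
orientation: [0.001, 0.125, 0.992, 0.0]
contact_force: [0.7, -0.2, 4.5]
grip_width: 0.0217
gripper_force: 55.0
```

```bash
python3 -m crank '[{"claw":1,"travel":[0,0,2],"yaw":0},{"claw":1,"travel":[0,0,4],"yaw":0},{"claw":1,"travel":[0,0,4],"yaw":0},{"claw":1,"travel":[0,0,4],"yaw":0},{"claw":1,"travel":[0,0,0],"yaw":0}]'
python3 -m crank '[{"claw":1,"travel":[1,-5.5,0],"yaw":0.1},{"claw":1,"travel":[1,-5.6,0],"yaw":0.15},{"claw":1,"travel":[1,-5.7,0],"yaw":0.15},{"claw":1,"travel":[1,-5.7,0],"yaw":0.15},{"claw":1,"travel":[1,-5.7,0],"yaw":0}]'
python3 -m crank '[{"claw":1,"travel":[1,-5.7,0],"yaw":0},{"claw":1,"travel":[1.1,-5.6,0],"yaw":0},{"claw":1,"travel":[0,0,0],"yaw":0},{"claw":1,"travel":[0,0,0],"yaw":0}]'
python3 - <<'E'
from rig import camera,readout
from h import *
s=readout.sense();p=s["tool_pos"];w,x,y,z=s["orientation"];print(p,"tooly",2*(x*y-w*z),1-2*(x*x+z*z))
T=camera("top");S=camera("side")
for c,n in((T,"T"),(S,"S")):
    q=P(c)@[*p,1];print(n,q[:2]/q[2])
a=cv2.resize(T["color"][100:220,220:340],(400,400),interpolation=cv2.INTER_CUBIC)
b=cv2.resize(S["color"][100:250,175:295],(400,500),interpolation=cv2.INTER_CUBIC)
o=np.zeros((600,800,3),np.uint8);o[:400,:400]=a;o[:500,400:]=b
cv2.imwrite("pics/over.png",o[:,:,::-1])
E
```

```text
t: 3.38
tool_pos: [0.5483, 0.3494, 0.2075]
orientation: [0.003, 0.125, 0.992, 0.002]
contact_force: [-0.2, -0.8, -1.7]
grip_width: 0.0213
gripper_force: 55.0
t: 4.0
tool_pos: [0.5957, 0.0648, 0.2017]
orientation: [-0.001, -0.15, 0.989, 0.0]
contact_force: [0.5, 0.0, -1.7]
grip_width: 0.0216
gripper_force: 55.0
t: 4.5
tool_pos: [0.6166, -0.0462, 0.202]
orientation: [-0.001, -0.149, 0.989, 0.001]
contact_force: [-0.8, 1.2, -1.4]
grip_width: 0.0217
gripper_force: 55.0
[ 0.61661505 -0.04621718  0.2020022 ] tooly -0.2937717844647348 0.9558733091401724
T [278.48848593 140.01457218]
S [230.7074574  123.03320764]
```

View pics/over.png

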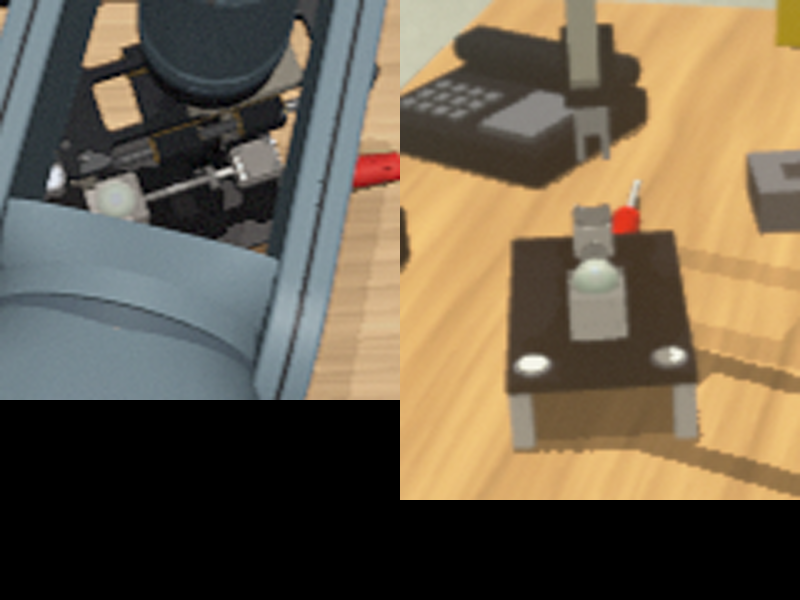

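The top view shows the bar and collar (zoom 215,180) between the gripper parts. The side view shows the fork's prongs at zoom (577–607,158) above the housing. I'll check where the tip is relative to the TCP.

```bash
python3 - <<'E'
from rig import camera
from h import *
np.set_printoptions(precision=4,suppress=True)
S=camera("side");p=np.array([.6166,-.0462,.202])
for d in(.052,.056,.060):
    q=P(S)@[*(p-[0,0,d]),1];print(d,q[:2]/q[2])
q1=P(S)@[p[0]+.001*.955,p[1]+.001*.294,p[2]-.056,1];q0=P(S)@[*(p-[0,0,.056]),1];print("px/mm along stand x",q1[:2]/q1[2]-q0[:2]/q0[2])
for z,n,(x,y) in((.146,"tip",(591.5,159)),):
    print(n,ray(S,((x-400)/3.3333-.5+175,y/3.3333-.5+100),z))
g=cv2.cvtColor(S["color"],cv2.COLOR_RGB2HSV)
print(g[135:150,224:242,1]);print(g[135:150,224:242,2])
print("dome/module rows V");print(g[184:200:3,222:246,1])
for o in((0,.0,.082),(0,.02,.069)): 
    c,s=np.cos(.3),np.sin(.3);q=P(S)@[.6005-s*o[1],.0095+c*o[1],o[2],1];print("exp module front",o,q[:2]/q[2])
E
```

```text
0.052 [231.9702 145.3667]
0.056 [232.0641 147.0329]
0.06 [232.1575 148.692 ]
px/mm along stand x [-0.4541  0.0244]
tip [ 0.6166 -0.0453]
[[ 29  43  41  29  31  31  31  33  31  31  34  33  32  51  91  98  96 109]
 [ 46  46  50  32  29  31  33  33  31  31  31  33  36  54  90  94 102 101]
 [ 55  63  59  41  30  33  31  29  31  29  29  31  32  54  91  98 105 101]
 [ 58  70  59  40  32  31  27  33  31  31  29  31  34  45  83 104 104 109]
 [ 69  70  71  38  32  33  32  32  30  34  32  33  36  50  82 107 112 111]
 [ 74  74  78  44  34  31  46  50  50  49  50  35  31  46  85 106 104 117]
 [ 75  88  85  50  33  33  52  86  92  86  75  40  33  49  87 108 117 127]
 [ 85  98  95  56  31  34  57 100 102 105  83  38  33  53 102 123 124 131]
 [ 98  94  95  52  31  34  60 108 106 116  76  38  35  60 114 126 128 126]
 [102 102  97  51  35  33  62  98  98 110  94  42  36  69 124 130 126 124]
 [104 116  99  65  36  32  55  95 112 111 106  64  44  74 121 125 126 125]
 [104 103 100  72  38  36  57  95 111 123 117  77  48  76 122 124 126 125]
 [119 112  98  67  35  40  77 116 126 125 126  93  73  96 125 1
[... 1321 characters left out ...]
  41  31  28  33  32  33  33  26  27  26  29  33  32  34  32
   29  35  56 106 107 114]
 [100 112  99  49  33  31  33  30  35  33  36  35  34  33  30  33  30  33
   33  32  43  76 105 116]
 [ 98 111  92  53  38  37  36  36  35  35  36  36  35  35  35  36  36  35
   33  37  45  78 107 106]
 [109 107 103  70  38  38  35  36  37  35  36  35  33  32  36  35  35  35
   38  35  41  65 100 116]
 [113 113 107  81  39  37  35  33  38  35  36  35  36  36  35  36  37  36
   37  37  42  66  92 106]
 [109 110 105  84  45  36  39  36  33  39  36  36  35  36  38  38  36  33
   35  35  36  60  95 105]]
exp module front (0, 0.0, 0.082) [233.8788 185.2861]
exp module front (0, 0.02, 0.069) [234.4893 195.1957]
```

The fork is centred on the TCP within 0.5 mm, and the side view puts the bar about 1 mm further +x. I'll correct by +1.6 mm and descend, going slowly near the bar.

```bash
python3 -m crank '[{"claw":1,"travel":[0.16,0,-3],"yaw":0},{"claw":1,"travel":[0,0,-3],"yaw":0},{"claw":1,"travel":[0,0,-1],"yaw":0},{"claw":1,"travel":[0,0,0],"yaw":0}]'
python3 -m crank '[{"claw":1,"travel":[0,0,-0.2],"yaw":0},{"claw":1,"travel":[0,0,-0.2],"yaw":0},{"claw":1,"travel":[0,0,0],"yaw":0}]'
python3 -m crank '[{"claw":1,"travel":[0,0,-0.2],"yaw":0},{"claw":1,"travel":[0,0,-0.1],"yaw":0},{"claw":1,"travel":[0,0,0],"yaw":0}]'
```

```text
t: 5.15
tool_pos: [0.6188, -0.0455, 0.1334]
orientation: [-0.0, -0.15, 0.989, 0.0]
contact_force: [-0.2, 0.2, -1.0]
grip_width: 0.0217
gripper_force: 55.0
t: 5.52
tool_pos: [0.6193, -0.0466, 0.1301]
orientation: [0.0, -0.149, 0.989, -0.0]
contact_force: [0.5, -0.6, -1.4]
grip_width: 0.0213
gripper_force: 55.0
t: 5.9
tool_pos: [0.619, -0.0465, 0.1265]
orientation: [-0.0, -0.149, 0.989, 0.0]
contact_force: [0.1, 0.5, -0.6]
grip_width: 0.0213
gripper_force: 55.0
```

```bash
python3 -m crank '[{"claw":1,"travel":[0,0,-0.2],"yaw":0},{"claw":1,"travel":[0,0,-0.1],"yaw":0},{"claw":1,"travel":[0,0,0],"yaw":0}]'
python3 -m crank '[{"claw":1,"travel":[0,0,-0.15],"yaw":0},{"claw":1,"travel":[0,0,0],"yaw":0}]'
python3 -m crank '[{"claw":1,"travel":[0,0,-0.15],"yaw":0},{"claw":1,"travel":[0,0,0],"yaw":0}]'
python3 -m crank '[{"claw":1,"travel":[0,0,-0.15],"yaw":0},{"claw":1,"travel":[0,0,0],"yaw":0}]'
```

```text
t: 6.28
tool_pos: [0.619, -0.0464, 0.1235]
orientation: [-0.0, -0.149, 0.989, 0.0]
contact_force: [0.5, -0.8, -1.1]
grip_width: 0.0217
gripper_force: 55.0
t: 6.52
tool_pos: [0.619, -0.0464, 0.122]
orientation: [-0.0, -0.149, 0.989, 0.0]
contact_force: [0.1, -0.1, -1.3]
grip_width: 0.0215
gripper_force: 55.0
t: 6.78
tool_pos: [0.619, -0.0464, 0.1205]
orientation: [-0.0, -0.149, 0.989, 0.0]
contact_force: [0.3, 0.0, -1.3]
grip_width: 0.0216
gripper_force: 55.0
t: 7.02
tool_pos: [0.619, -0.0465, 0.119]
orientation: [-0.0, -0.149, 0.989, 0.0]
contact_force: [-0.3, -0.4, -1.6]
grip_width: 0.0215
gripper_force: 55.0
```

```bash
python3 -m crank '[{"claw":1,"travel":[0,0,-0.2],"yaw":0},{"claw":1,"travel":[0,0,-0.2],"yaw":0},{"claw":1,"travel":[0,0,0],"yaw":0}]'
python3 -m crank '[{"claw":1,"travel":[0,0,-0.15],"yaw":0},{"claw":1,"travel":[0,0,-0.1],"yaw":0},{"claw":1,"travel":[0,0,0],"yaw":0}]'
python3 - <<'E'
from rig import camera
from h import *
T=camera("top");S=camera("side")
a=cv2.resize(T["color"][110:200,230:320],(400,400),interpolation=cv2.INTER_CUBIC)
b=cv2.resize(S["color"][100:250,175:295],(400,500),interpolation=cv2.INTER_CUBIC)
o=np.zeros((600,800,3),np.uint8);o[:400,:400]=a;o[:500,400:]=b
cv2.imwrite("pics/down.png",o[:,:,::-1])
E
```

```text
t: 7.4
tool_pos: [0.6189, -0.0464, 0.1149]
orientation: [-0.0, -0.149, 0.989, 0.0]
contact_force: [-0.3, -0.1, -0.7]
grip_width: 0.0212
gripper_force: 55.0
t: 7.78
tool_pos: [0.619, -0.0464, 0.1125]
orientation: [-0.0, -0.149, 0.989, 0.0]
contact_force: [-0.2, -0.6, -0.5]
grip_width: 0.0213
gripper_force: 55.0
```

View pics/down.png

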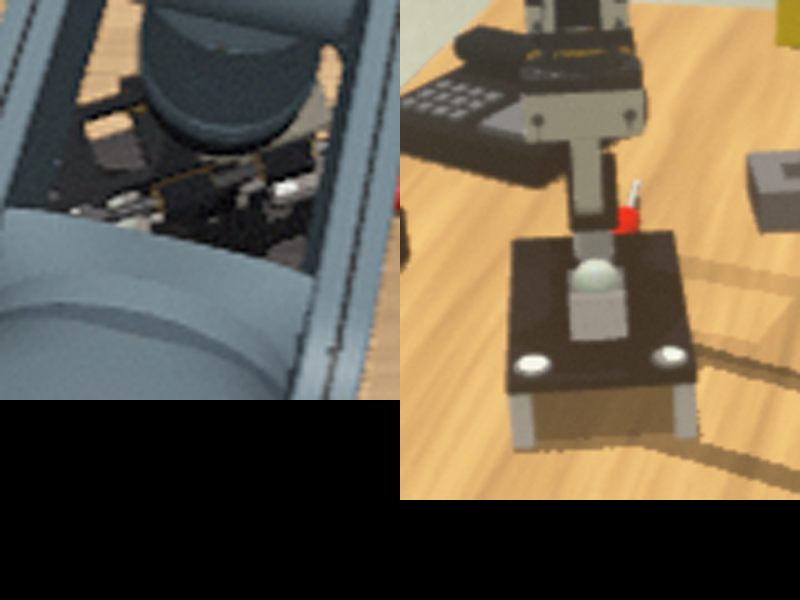

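Side view: the fork is down over the bar, the blade is just behind the dome, and the module is still locked. Now I'll push toward the stand's −y in small steps.

```bash
python3 -m crank '[{"claw":1,"travel":[0.09,-0.29,0],"yaw":0},{"claw":1,"travel":[0.06,-0.19,0],"yaw":0},{"claw":1,"travel":[0,0,0],"yaw":0}]'|sed -n '1,4p'
python3 -m crank '[{"claw":1,"travel":[0.06,-0.19,0],"yaw":0},{"claw":1,"travel":[0,0,0],"yaw":0}]'|sed -n '1,4p'
python3 -m crank '[{"claw":1,"travel":[0.06,-0.19,0],"yaw":0},{"claw":1,"travel":[0,0,0],"yaw":0}]'|sed -n '1,4p'
```

```text
t: 8.25
tool_pos: [0.6207, -0.0516, 0.1127]
orientation: [0.0, -0.149, 0.989, -0.0]
contact_force: [-0.4, 0.4, -1.2]
t: 8.5
tool_pos: [0.6213, -0.0533, 0.1127]
orientation: [0.0, -0.149, 0.989, -0.0]
contact_force: [-0.3, 0.4, -1.2]
t: 8.75
tool_pos: [0.6219, -0.0552, 0.1127]
orientation: [0.0, -0.149, 0.989, -0.0]
contact_force: [-0.1, 1.3, 0.2]
```

```bash
for i in 1; do python3 -m crank '[{"claw":1,"travel":[0.03,-0.095,0],"yaw":0},{"claw":1,"travel":[0,0,0],"yaw":0}]'|sed -n '1,4p'; done
python3 -m crank '[{"claw":1,"travel":[0.03,-0.095,0],"yaw":0},{"claw":1,"travel":[0,0,0],"yaw":0}]'|sed -n '1,4p'
python3 -m crank '[{"claw":1,"travel":[0.03,-0.095,0],"yaw":0},{"claw":1,"travel":[0,0,0],"yaw":0}]'|sed -n '1,4p'
```

```text
t: 9.0
tool_pos: [0.6221, -0.0561, 0.1127]
orientation: [0.0, -0.149, 0.989, -0.0]
contact_force: [-0.2, -0.6, -1.3]
t: 9.25
tool_pos: [0.6224, -0.057, 0.1127]
orientation: [0.0, -0.149, 0.989, -0.0]
contact_force: [0.1, -0.2, -0.1]
t: 9.5
tool_pos: [0.6227, -0.058, 0.1127]
orientation: [0.0, -0.149, 0.989, -0.0]
contact_force: [0.9, 0.6, 0.1]
```

```bash
python3 -m crank '[{"claw":1,"travel":[0.03,-0.095,0],"yaw":0},{"claw":1,"travel":[0,0,0],"yaw":0}]'|sed -n '1,4p'
python3 -m crank '[{"claw":1,"travel":[0.03,-0.095,0],"yaw":0},{"claw":1,"travel":[0,0,0],"yaw":0}]'|sed -n '1,4p'
python3 -m crank '[{"claw":1,"travel":[0.03,-0.095,0],"yaw":0},{"claw":1,"travel":[0,0,0],"yaw":0}]'|sed -n '1,4p'
```

```text
t: 9.75
tool_pos: [0.623, -0.0589, 0.1127]
orientation: [0.0, -0.149, 0.989, -0.0]
contact_force: [-0.3, -0.2, -0.9]
t: 10.0
tool_pos: [0.6233, -0.0599, 0.1127]
orientation: [0.0, -0.149, 0.989, -0.0]
contact_force: [0.7, 0.1, -0.8]
t: 10.25
tool_pos: [0.6235, -0.0605, 0.1126]
orientation: [-0.0, -0.149, 0.989, 0.0]
contact_force: [0.1, -0.3, -0.7]
```

```bash
python3 -m crank '[{"claw":1,"travel":[0.03,-0.095,0],"yaw":0},{"claw":1,"travel":[0,0,0],"yaw":0},{"claw":1,"travel":[0,0,0],"yaw":0}]'|sed -n '1,4p'
python3 -m crank '[{"claw":1,"travel":[0.015,-0.05,0],"yaw":0},{"claw":1,"travel":[0,0,0],"yaw":0},{"claw":1,"travel":[0,0,0],"yaw":0}]'|sed -n '1,4p'
```

```text
t: 10.62
tool_pos: [0.6237, -0.0613, 0.1126]
orientation: [-0.0, -0.149, 0.989, 0.0]
contact_force: [-0.8, 3.1, -0.4]
t: 11.0
tool_pos: [0.6238, -0.0618, 0.1125]
orientation: [-0.0, -0.149, 0.989, 0.0]
contact_force: [-0.8, 4.9, -0.7]
```

```bash
python3 -m crank '[{"claw":1,"travel":[0.015,-0.05,0],"yaw":0},{"claw":1,"travel":[0,0,0],"yaw":0},{"claw":1,"travel":[0,0,0],"yaw":0}]'|sed -n '1,4p'
python3 -m crank '[{"claw":1,"travel":[0.015,-0.05,0],"yaw":0},{"claw":1,"travel":[0,0,0],"yaw":0},{"claw":1,"travel":[0,0,0],"yaw":0}]'|sed -n '1,4p'
cat > look.py <<'E'
from rig import camera,readout
from h import *
import sys
S=camera("side");g=S["color"][160:215,215:255]
# lower edge of white module vs dark deck, columns 230-238: row of the largest drop in value
v=cv2.cvtColor(S["color"],cv2.COLOR_RGB2GRAY).astype(float)[165:215,230:239].mean(1)
d=np.diff(v);i=int(d.argmin());w=np.clip(-d[i-2:i+3],0,None)
print("module lower edge row",165+.5+(w*np.arange(i-2,i+3)).sum()/w.sum(),"F",[round(float(np.hypot(*readout.sense()["contact_force"][:2])),1)])
E
python3 look.py
```

```text
t: 11.38
tool_pos: [0.624, -0.0623, 0.1125]
orientation: [-0.0, -0.149, 0.989, 0.0]
contact_force: [-1.3, 5.4, -0.9]
t: 11.75
tool_pos: [0.6241, -0.0626, 0.1125]
orientation: [-0.0, -0.149, 0.989, 0.001]
contact_force: [-1.0, 5.9, -0.3]
module lower edge row 201.47877358490567 F [6.4]
```

```bash
python3 -m crank '[{"claw":1,"travel":[0.015,-0.05,0],"yaw":0},{"claw":1,"travel":[0,0,0],"yaw":0},{"claw":1,"travel":[0,0,0],"yaw":0}]'|sed -n '1,4p'; python3 look.py
python3 -m crank '[{"claw":1,"travel":[0.015,-0.05,0],"yaw":0},{"claw":1,"travel":[0,0,0],"yaw":0},{"claw":1,"travel":[0,0,0],"yaw":0}]'|sed -n '1,4p'; python3 look.py
```

```text
t: 12.18
tool_pos: [0.6241, -0.0629, 0.1125]
orientation: [-0.0, -0.149, 0.989, 0.001]
contact_force: [-1.4, 6.0, -0.4]
module lower edge row 201.4608540925267 F [6.5]
t: 12.6
tool_pos: [0.6242, -0.0632, 0.1124]
orientation: [-0.0, -0.149, 0.989, 0.001]
contact_force: [-1.6, 6.9, -0.1]
module lower edge row 201.4800469483568 F [6.2]
```

```bash
python3 -m crank '[{"claw":1,"travel":[0.015,-0.05,0],"yaw":0},{"claw":1,"travel":[0,0,0],"yaw":0},{"claw":1,"travel":[0.015,-0.05,0],"yaw":0},{"claw":1,"travel":[0,0,0],"yaw":0},{"claw":1,"travel":[0,0,0],"yaw":0}]'|sed -n '1,4p'; python3 look.py
python3 -m crank '[{"claw":1,"travel":[0.015,-0.05,0],"yaw":0},{"claw":1,"travel":[0,0,0],"yaw":0},{"claw":1,"travel":[0,0,0],"yaw":0},{"claw":1,"travel":[0,0,0],"yaw":0}]'|sed -n '1,4p'; python3 look.py
```

```text
t: 13.28
tool_pos: [0.6244, -0.0637, 0.1124]
orientation: [-0.0, -0.149, 0.989, 0.001]
contact_force: [-1.5, 6.9, -0.4]
module lower edge row 201.45238095238096 F [8.0]
t: 13.82
tool_pos: [0.6245, -0.064, 0.1124]
orientation: [-0.0, -0.149, 0.989, 0.001]
contact_force: [-2.4, 9.0, 1.0]
module lower edge row 201.46217494089836 F [8.4]
```

```bash
python3 -m crank '[{"claw":1,"travel":[0.015,-0.05,0],"yaw":0},{"claw":1,"travel":[0,0,0],"yaw":0},{"claw":1,"travel":[0,0,0],"yaw":0},{"claw":1,"travel":[0,0,0],"yaw":0}]'|sed -n '1,4p'; python3 look.py;python3 look.py
python3 -m crank '[{"claw":1,"travel":[0.015,-0.05,0],"yaw":0},{"claw":1,"travel":[0,0,0],"yaw":0},{"claw":1,"travel":[0,0,0],"yaw":0},{"claw":1,"travel":[0,0,0],"yaw":0}]'|sed -n '1,4p'; python3 look.py;python3 look.py
```

```text
t: 14.38
tool_pos: [0.6246, -0.0643, 0.1124]
orientation: [-0.001, -0.149, 0.989, 0.002]
contact_force: [-1.6, 8.9, -1.1]
module lower edge row 201.44893111638953 F [8.6]
module lower edge row 201.44817432273263 F [8.9]
t: 14.98
tool_pos: [0.6247, -0.0646, 0.1123]
orientation: [-0.001, -0.149, 0.989, 0.002]
contact_force: [-1.6, 9.7, 0.8]
module lower edge row 201.47426470588235 F [9.7]
module lower edge row 201.518315018315 F [10.0]
```

```bash
python3 -m crank '[{"claw":1,"travel":[0.01,-0.03,0],"yaw":0},{"claw":1,"travel":[0,0,0],"yaw":0},{"claw":1,"travel":[0,0,0],"yaw":0},{"claw":1,"travel":[0,0,0],"yaw":0}]'|sed -n '1,4p'; python3 look.py;python3 look.py
python3 -m crank '[{"claw":1,"travel":[0.01,-0.03,0],"yaw":0},{"claw":1,"travel":[0,0,0],"yaw":0},{"claw":1,"travel":[0,0,0],"yaw":0},{"claw":1,"travel":[0,0,0],"yaw":0}]'|sed -n '1,4p'; python3 look.py;python3 look.py
```

```text
t: 15.58
tool_pos: [0.6248, -0.0649, 0.1124]
orientation: [-0.001, -0.149, 0.989, 0.002]
contact_force: [-1.1, 9.5, 1.3]
module lower edge row 201.57474226804123 F [8.8]
module lower edge row 201.57170795306388 F [9.1]
t: 16.18
tool_pos: [0.6248, -0.065, 0.1123]
orientation: [-0.001, -0.149, 0.989, 0.002]
contact_force: [-1.0, 10.6, -0.2]
module lower edge row 201.58192457737323 F [10.2]
module lower edge row 201.55331599479842 F [8.7]
```

```bash
python3 - <<'E'
from rig import camera,readout
from h import *
S=camera("side");a=cv2.cvtColor(S["color"],cv2.COLOR_RGB2GRAY).astype(int);b=cv2.imread("pics/side0.png",0).astype(int)
print(np.c_[np.arange(165,212),a[165:212,230:239].mean(1).astype(int),b[165:212,230:239].mean(1).astype(int)].T)
F=[]
for i in range(6): camera("side");F.append(readout.sense()["contact_force"])
print(np.mean(F,0),np.std(F,0))
E
```

```text
[[165 166 167 168 169 170 171 172 173 174 175 176 177 178 179 180 181 182
  183 184 185 186 187 188 189 190 191 192 193 194 195 196 197 198 199 200
  201 202 203 204 205 206 207 208 209 210 211]
 [ 83 116 120 120 120 119 122 150 196 211 213 196 184 175 167 156 147 147
  155 152 147 147 148 149 148 149 148 147 147 148 149 147 143 143 142 142
  130  75  58  57  57  59  63  63  63  63  64]
 [223 210 216 166 141 136 136 142 156 141 125 121 136 175 199 216 199 177
  166 159 149 141 152 208 198 148 139 139 139 139 139 139 138 139 139 138
  126  71  54  58  58  59  60  60  60  59  60]]
[-1.89612426  9.69898912  0.42462662] [0.40041471 0.42741953 0.16244224]
```

The dome and block edges have moved up (block top from row 188 to about 182); the edge I was tracking is now the white tongue's. I'll check whether it is still rising.

```bash
cat > rise.py <<'E'
from rig import camera
from h import *
S=camera("side");a=cv2.cvtColor(S["color"],cv2.COLOR_RGB2GRAY).astype(float)[:,229:240].mean(1)
print(a[168:184].astype(int),np.round(a[193:201],1))
q=[P(S)@[.6005-.2955*.02,.0095+.9553*.02,z,1] for z in(.053,.066,.069,.083,.096,.099)];print([round(float(x[1]/x[2]),1) for x in q])
E
python3 rise.py; python3 -m crank '[{"claw":1,"travel":[0,0,0],"yaw":0},{"claw":1,"travel":[0,0,0],"yaw":0},{"claw":1,"travel":[0,0,0],"yaw":0},{"claw":1,"travel":[0,0,0],"yaw":0},{"claw":1,"travel":[0,0,0],"yaw":0}]'|sed -n '1,4p';python3 rise.py
python3 - <<'E'
from rig import camera
import cv2
S=camera("side");cv2.imwrite("pics/up.png",cv2.resize(S["color"][130:220,200:270],None,fx=6,fy=6,interpolation=cv2.INTER_CUBIC)[:,:,::-1])
E
```

```text
[120 119 117 132 177 197 207 199 185 175 166 157 148 146 155 154] [148.5 148.8 148.2 143.3 141.5 141.3 141.5 141.5]
[201.6, 196.4, 195.2, 189.5, 184.2, 182.9]
t: 17.3
tool_pos: [0.6248, -0.065, 0.1123]
orientation: [-0.001, -0.149, 0.989, 0.002]
contact_force: [-1.6, 10.0, 0.4]
[119 119 117 132 177 198 207 198 185 175 166 157 148 146 155 153] [147.8 148.7 147.9 143.2 141.4 141.4 141.8 141.2]
[201.6, 196.4, 195.2, 189.5, 184.2, 182.9]
```

View pics/up.png

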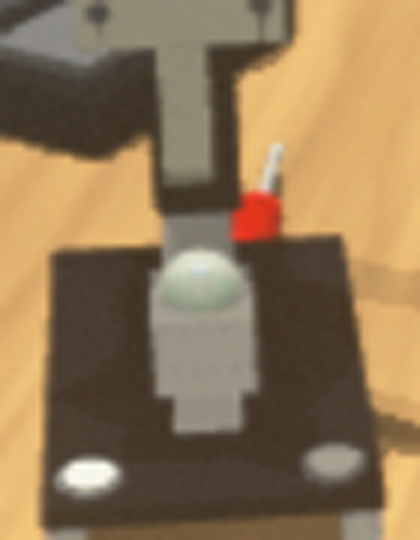

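The module is up: its underside is at row ~195.6 (≈68 mm, steady over 0.7 s) and the tongue is showing. I'll release the bar slowly, lift the fork and carry it back.

```bash
python3 -m crank '[{"claw":1,"travel":[-0.06,0.2,0],"yaw":0},{"claw":1,"travel":[-0.09,0.3,0],"yaw":0},{"claw":1,"travel":[-0.15,0.5,0],"yaw":0},{"claw":1,"travel":[0,0,0],"yaw":0},{"claw":1,"travel":[0,0,1.5],"yaw":0}]'
python3 -m crank '[{"claw":1,"travel":[0,0,3],"yaw":0},{"claw":1,"travel":[0,0,3],"yaw":0},{"claw":1,"travel":[0,0,3],"yaw":0},{"claw":1,"travel":[0,0,0],"yaw":0}]'
python3 rise.py
```

```text
t: 18.02
tool_pos: [0.622, -0.0578, 0.1272]
orientation: [-0.001, -0.149, 0.989, 0.0]
contact_force: [0.6, 0.1, -1.6]
grip_width: 0.0215
gripper_force: 55.0
t: 18.52
tool_pos: [0.6246, -0.0583, 0.2216]
orientation: [0.003, -0.149, 0.989, -0.002]
contact_force: [0.8, -0.6, -1.4]
grip_width: 0.0217
gripper_force: 55.0
[158 138 134 145 182 197 207 198 183 172 164 154 145 144 152 151] [146.5 146.3 145.5 140.8 139.1 139.2 139.3 139.2]
[201.6, 196.4, 195.2, 189.5, 184.2, 182.9]
```

```bash
python3 -m crank '[{"claw":1,"travel":[-1,5.1,0],"yaw":-0.1},{"claw":1,"travel":[-1,5.1,0],"yaw":-0.15},{"claw":1,"travel":[-1,5.1,0],"yaw":-0.15},{"claw":1,"travel":[-1,5.1,0],"yaw":-0.15},{"claw":1,"travel":[-1,5.1,0],"yaw":0}]'|sed -n '1,4p'
python3 -m crank '[{"claw":1,"travel":[-1,5.1,0],"yaw":0},{"claw":1,"travel":[-1,5.1,0],"yaw":0},{"claw":1,"travel":[-0.6,4.9,0],"yaw":0},{"claw":1,"travel":[0,0,-4],"yaw":0},{"claw":1,"travel":[0,0,0],"yaw":0}]'|sed -n '1,4p'
python3 -m crank '[{"claw":1,"travel":[0,0,0],"yaw":0}]'|sed -n '1,4p'
```

```text
t: 19.2
tool_pos: [0.5714, 0.1989, 0.2159]
orientation: [-0.001, 0.126, 0.992, -0.0]
contact_force: [0.4, -0.2, -1.3]
t: 19.82
tool_pos: [0.5434, 0.3479, 0.1726]
orientation: [-0.004, 0.124, 0.992, -0.003]
contact_force: [-0.3, -0.9, -1.2]
t: 19.95
tool_pos: [0.5468, 0.3481, 0.1776]
orientation: [-0.0, 0.125, 0.992, -0.0]
contact_force: [0.3, -0.1, -0.6]
```

```bash
python3 -m crank '[{"claw":1,"travel":[0,0.06,-3],"yaw":0},{"claw":1,"travel":[0,0,-3],"yaw":0},{"claw":1,"travel":[0,0,-0.8],"yaw":0},{"claw":1,"travel":[0,0,0],"yaw":0}]'|sed -n '1,4p'
python3 -m crank '[{"claw":1,"travel":[0,0,-0.5],"yaw":0},{"claw":1,"travel":[0,0,-0.5],"yaw":0},{"claw":1,"travel":[0,0,-0.5],"yaw":0},{"claw":1,"travel":[0,0,0],"yaw":0}]'|sed -n '1,4p'
python3 -m crank '[{"claw":1,"travel":[0,0,-0.8],"yaw":0},{"claw":1,"travel":[0,0,-0.8],"yaw":0},{"claw":1,"travel":[0,0,-0.8],"yaw":0},{"claw":1,"travel":[0,0,-0.3],"yaw":0},{"claw":1,"travel":[0,0,0],"yaw":0}]'|sed -n '1,4p'
```

```text
t: 20.45
tool_pos: [0.5473, 0.349, 0.1106]
orientation: [0.0, 0.126, 0.992, 0.0]
contact_force: [-0.9, -1.8, -0.9]
t: 20.95
tool_pos: [0.5462, 0.3492, 0.0941]
orientation: [-0.0, 0.125, 0.992, -0.0]
contact_force: [0.5, -0.2, -1.1]
t: 21.58
tool_pos: [0.5464, 0.3492, 0.0672]
orientation: [-0.0, 0.125, 0.992, -0.0]
contact_force: [-0.1, 0.4, -1.6]
```

```bash
python3 -m crank '[{"claw":1,"travel":[0,0,-0.15],"yaw":0},{"claw":1,"travel":[0,0,-0.1],"yaw":0},{"claw":1,"travel":[0,0,0],"yaw":0}]'|sed -n '1,4p'
python3 -m crank '[{"claw":1,"travel":[0,0,-0.1],"yaw":0},{"claw":1,"travel":[0,0,0],"yaw":0}]'|sed -n '1,4p'
```

```text
t: 21.95
tool_pos: [0.5466, 0.3493, 0.0652]
orientation: [0.0, 0.125, 0.992, 0.0]
contact_force: [-0.3, -0.3, -0.6]
t: 22.2
tool_pos: [0.5467, 0.3494, 0.0645]
orientation: [0.0, 0.125, 0.992, 0.0]
contact_force: [-0.2, -0.1, 0.6]
```

```bash
python3 -m crank '[{"claw":1,"travel":[0,0,-0.05],"yaw":0},{"claw":0.5,"travel":[0,0,0],"yaw":0},{"claw":0.5,"travel":[0,0,0],"yaw":0},{"claw":0.5,"travel":[0,0,0],"yaw":0},{"claw":0.5,"travel":[0,0,0],"yaw":0}]'
python3 -m crank '[{"claw":0.5,"travel":[0,0,3],"yaw":0},{"claw":0.5,"travel":[0,0,4],"yaw":0},{"claw":0.5,"travel":[0,0,4],"yaw":0},{"claw":0.5,"travel":[0,0,3],"yaw":0},{"claw":0.5,"travel":[0,0,0],"yaw":0}]'|sed -n '1,4p'
python3 -m crank '[{"claw":0.4,"travel":[0.8,-5.6,0],"yaw":0.1},{"claw":0.4,"travel":[0.8,-5.6,0],"yaw":0.15},{"claw":0.4,"travel":[0.8,-5.6,0],"yaw":0.15},{"claw":0.4,"travel":[0.8,-5.6,0],"yaw":0.15},{"claw":0.4,"travel":[0.8,-5.6,0],"yaw":0}]'|sed -n '1,4p'
python3 - <<'E'
from rig import camera
import cv2,numpy as np
S=camera("side")["color"];T=camera("top")["color"]
o=np.zeros((600,800,3),np.uint8)
o[:,:400]=cv2.resize(S[210:360,175:275],(400,600),interpolation=cv2.INTER_CUBIC)
o[:300,400:]=cv2.resize(T[150:225,100:200],(400,300),interpolation=cv2.INTER_CUBIC)
cv2.imwrite("pics/back.png",o[:,:,::-1])
E
```

```text
t: 22.82
tool_pos: [0.5465, 0.3493, 0.0635]
orientation: [-0.0, 0.125, 0.992, -0.0]
contact_force: [-0.7, -0.4, 0.2]
grip_width: 0.0464
gripper_force: 0.0
t: 23.45
tool_pos: [0.5481, 0.35, 0.2067]
orientation: [0.003, 0.125, 0.992, 0.001]
contact_force: [-0.1, -0.6, -0.6]
t: 24.08
tool_pos: [0.5858, 0.0676, 0.2018]
orientation: [-0.001, -0.15, 0.989, 0.0]
contact_force: [1.0, 0.5, 0.2]
```

View pics/back.png

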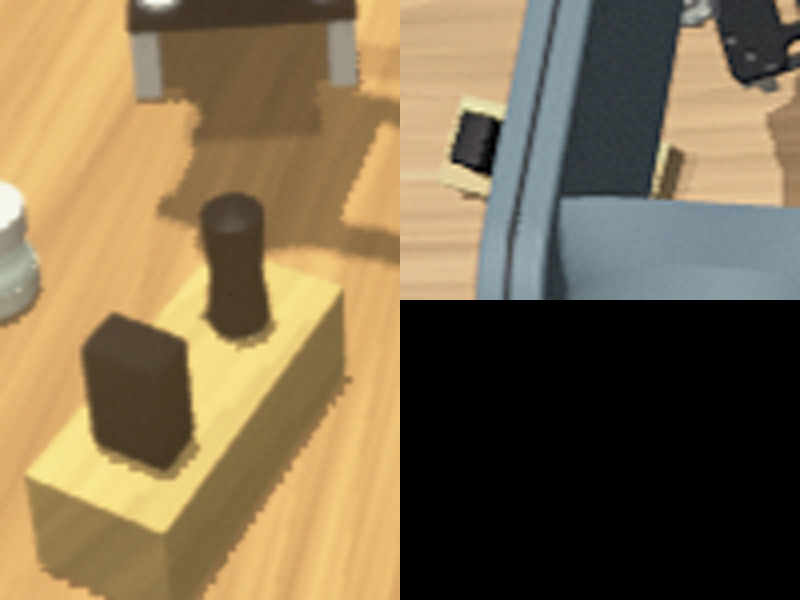

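The fork is fully down in its slot with its shoulder on the block, and the drift is untouched. Next I'll refine the module's centre before grasping.

```bash
python3 -m crank '[{"claw":0.4,"travel":[-1,3,2],"yaw":0},{"claw":0.4,"travel":[0,0,0],"yaw":0},{"claw":0.4,"travel":[0,0,0],"yaw":0}]'|sed -n '1,4p'
python3 - <<'E'
from rig import camera
from h import *
np.set_printoptions(precision=4,suppress=True)
T=camera("top");im=cv2.imread("pics/top0.png")
h=cv2.cvtColor(cv2.resize(im[145:177,238:272],None,fx=8,fy=8,interpolation=cv2.INTER_CUBIC),cv2.COLOR_BGR2HSV)
m=cv2.morphologyEx((h[:,:,2]>135).astype(np.uint8),cv2.MORPH_OPEN,np.ones((35,35)))
c=max(cv2.findContours(m,0,2)[0],key=cv2.contourArea);r=cv2.minAreaRect(c)
p=(np.array(r[0])+.5)/8-.5+[238,145];print(p,np.array(r[1])/8,r[2])
for z in(.068,.083):print(z,ray(T,p,z))
E
```

```text
t: 24.55
tool_pos: [0.576, 0.0996, 0.2224]
orientation: [-0.001, -0.15, 0.989, -0.0]
contact_force: [-0.6, 0.1, 0.1]
[253.8419 158.4133] [11.44 16.65] 73.73979187011719
0.068 [0.6079 0.0112]
0.083 [0.6043 0.011 ]
```

```bash
python3 -m crank '[{"claw":0.4,"travel":[1.2,-4.5,0],"yaw":0},{"claw":0.4,"travel":[1.3,-4.5,0],"yaw":0},{"claw":0.4,"travel":[0,0,-4],"yaw":0},{"claw":0.4,"travel":[0,0,-4],"yaw":0},{"claw":0.4,"travel":[0,0,0],"yaw":0}]' 15
python3 -m crank '[{"claw":0.4,"travel":[0,0,-2],"yaw":0},{"claw":0.4,"travel":[0,0,-2],"yaw":0},{"claw":0.4,"travel":[0,0,-1.5],"yaw":0},{"claw":0.4,"travel":[0,0,-1.3],"yaw":0},{"claw":0.4,"travel":[0,0,0],"yaw":0}]'
```

```text
t: 25.22
tool_pos: [0.5987, 0.0093, 0.1396]
orientation: [-0.004, -0.149, 0.989, 0.001]
contact_force: [-0.3, 0.3, -0.1]
grip_width: 0.0557
gripper_force: 0.0
t: 25.85
tool_pos: [0.6011, 0.0094, 0.075]
orientation: [-0.001, -0.149, 0.989, 0.0]
contact_force: [0.2, 1.3, 0.0]
grip_width: 0.0557
gripper_force: 0.0
```

```bash
python3 -m crank '[{"claw":0.55,"travel":[0,0,0],"yaw":0},{"claw":0.6,"travel":[0,0,0],"yaw":0},{"claw":0.65,"travel":[0,0,0],"yaw":0},{"claw":0.8,"travel":[0,0,0],"yaw":0},{"claw":0.8,"travel":[0,0,0],"yaw":0}]' 20
```

```text
t: 26.48
tool_pos: [0.602, 0.0092, 0.076]
orientation: [0.0, -0.149, 0.989, -0.0]
contact_force: [0.7, -0.4, 1.1]
grip_width: 0.04
gripper_force: 19.9
```

```bash
python3 -m crank '[{"claw":0.8,"travel":[0,0,1],"yaw":0},{"claw":0.8,"travel":[0,0,2],"yaw":0},{"claw":0.8,"travel":[0,0,3],"yaw":0},{"claw":0.8,"travel":[0,0,3],"yaw":0},{"claw":0.8,"travel":[0,0,0],"yaw":0}]' 25
```

```text
t: 27.1
tool_pos: [0.6031, 0.009, 0.1685]
orientation: [0.002, -0.149, 0.989, -0.001]
contact_force: [-0.3, 0.1, -1.3]
grip_width: 0.0399
gripper_force: 24.9
```

```bash
python3 -m crank '[{"claw":0.8,"travel":[-1.6,-5,0],"yaw":0},{"claw":0.8,"travel":[-1.6,-5,0],"yaw":0},{"claw":0.8,"travel":[-1.6,-5,0],"yaw":0},{"claw":0.8,"travel":[-1.6,-5,0],"yaw":0},{"claw":0.8,"travel":[-1.6,-5,0],"yaw":0}]'|sed -n '1,2p'
python3 -m crank '[{"claw":0.8,"travel":[-1.4,-4.7,-3],"yaw":0},{"claw":0.8,"travel":[0,0,-3],"yaw":0},{"claw":0.8,"travel":[0,0,0],"yaw":0},{"claw":0.8,"travel":[0,0,0],"yaw":0}]'
python3 - <<'E'
from rig import camera,readout
from h import *
S=camera("side");T=camera("top");p=readout.sense()["tool_pos"];print(p)
for c in(S,T):
    for d in(.007,.035):
        q=P(c)@[*(p-[0,0,d]),1];print(d,q[:2]/q[2])
q=P(S)@[.5085,-.2885,.036,1];print("pocket",q[:2]/q[2])
o=np.zeros((600,800,3),np.uint8)
o[:,:400]=cv2.resize(S["color"][75:195,255:335],(400,600),interpolation=cv2.INTER_CUBIC)
o[:400,400:]=cv2.resize(T["color"][155:235,325:405],(400,400),interpolation=cv2.INTER_CUBIC)
cv2.imwrite("pics/rest.png",o[:,:,::-1])
E
```

```text
t: 27.72
tool_pos: [0.5201, -0.2416, 0.1641]
t: 28.22
tool_pos: [0.5078, -0.2872, 0.1058]
orientation: [-0.0, -0.149, 0.989, 0.0]
contact_force: [0.4, -0.3, -0.4]
grip_width: 0.0397
gripper_force: 24.9
[ 0.50849777 -0.28746787  0.10688066]
0.007 [295.87396711 128.67527852]
0.035 [295.63092843 138.33210486]
0.007 [376.79858893 192.0887493 ]
0.035 [373.44111884 193.69033538]
pocket [295.38018314 150.21339056]
```

View pics/rest.png

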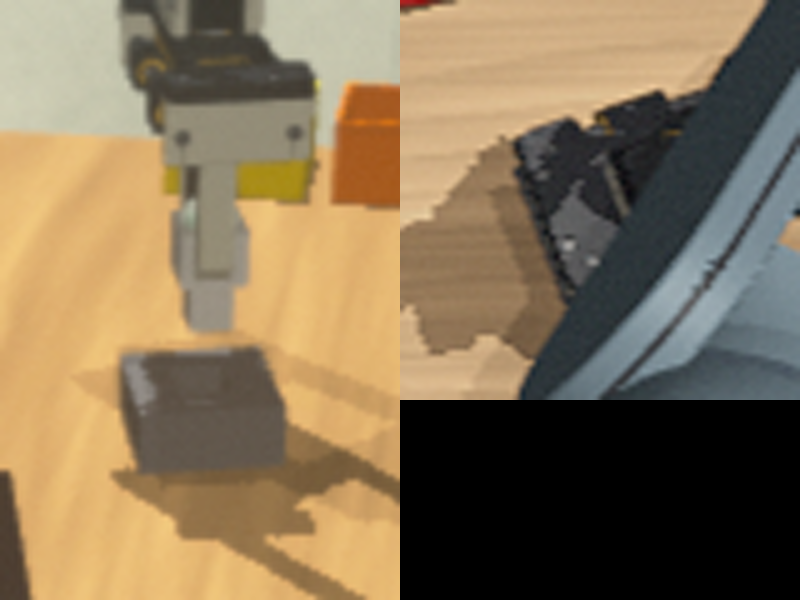

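Side view: the tongue's lower end is at zoom (187–234,330), above the pocket (~165–228, 355–403), slightly to its right. I'll locate the pocket more precisely in the clean side picture.

```bash
python3 - <<'E'
from rig import camera
from h import *
np.set_printoptions(precision=4,suppress=True)
S=camera("side");T=camera("top")
b=cv2.imread("pics/side0.png",0)
print(b[144:162,280:312])
print("now");print(cv2.cvtColor(S["color"],cv2.COLOR_RGB2GRAY)[136:142,284:308])
u=cv2.resize(b[146:158,286:305],None,fx=8,fy=8,interpolation=cv2.INTER_CUBIC)
m=(u<92).astype(np.uint8)
for c in cv2.findContours(m,0,2)[0]:
    if cv2.contourArea(c)>500:
        M=cv2.moments(c);p=np.array([M["m10"],M["m01"]])/M["m00"];p=(p+.5)/8-.5+[286,146];print(p,cv2.boundingRect(c),ray(S,p,.036))
        print("tri",tri(T,[368.6,196.6],S,p))
for d in[(-14.5,-15.5),(14.5,-15.5),(14.5,15.5),(-14.5,15.5)]:
    x,y=np.array(d)/1e3;q=P(S)@[.5085+.955*x-.2955*y,-.2885+.2955*x+.955*y,.036,1];print(d,q[:2]/q[2])
q=P(T)@[.5085,-.2885,.036,1];print("pocket top px",q[:2]/q[2])
E
```

```text
[[178 175 177 178 179 180 180 182 185 185 186 184 183 181 174 173 172 170
  160 155 157 155 157 157 152 149 149 164 169 174 180 183]
 [166 159 158 159 160 160 151 152 152 152 146 144 143 142 141 140 141 140
  138 137 138 137 139 137 136 137 136 150 166 175 181 186]
 [138 138 135 139 137 139 136 135 135 136 135 133 134 133 134 134 135 132
  134 131 134 135 134 134 133 134 134 143 166 178 182 187]
 [128 132 133 133 133 133 134 133 133 133 133 133 134 134 131 132 132 133
  132 131 133 135 132 133 132 135 133 137 154 176 186 188]
 [128 132 134 133 133 134 134 134 132 129 130 128 129 128 118 110 115 110
  110 112 129 131 134 134 134 133 134 136 152 175 184 189]
 [121 131 133 134 132 131 133 134 130 108  97  96  93  97  90  90  91  91
   92  97 121 131 133 133 133 134 133 134 139 160 183 189]
 [105 126 132 133 134 134 133 133 132 114  93  89  85  88  87  87  86  89
   86  87 115 131 133 133 134 134 134 134 136 156 180 188]
 [ 99 124 132 133 134 133 133 133 132 123  98  89  87  88  86  86  88  87
   87  82  96 125 133 133 134 133 132 132 135 143 175 184]
 [ 83 120 132 133 133 134 133 133 13
[... 1460 characters left out ...]
5 145 148 167
  183 187 188 189 189 190]
 [191 192 191 192 192 192 192 164 134 141 146 146 145 146 145 146 148 168
  183 187 187 190 189 189]
 [193 193 191 192 192 192 196 192 153 143 148 147 147 146 147 147 149 166
  182 187 188 189 190 189]
 [190 191 192 192 193 194 198 200 179 160 160 159 154 157 156 155 157 168
  181 186 188 189 189 186]
 [190 190 191 193 194 197 199 201 197 195 190 178 171 169 167 165 164 165
  168 172 183 187 188 186]]
[295.0287 150.5768] (36, 27, 81, 27) [ 0.5091 -0.286 ]
tri [ 0.5076 -0.285   0.0364]
(-14.5, -15.5) [299.6498 147.6034]
(14.5, -15.5) [289.3405 148.1692]
(14.5, 15.5) [291.0058 152.8874]
(-14.5, 15.5) [301.5524 152.3025]
pocket top px [369.809  195.6016]
```

```bash
python3 -m crank '[{"claw":0.8,"travel":[0.19,0.05,-1.5],"yaw":0},{"claw":0.8,"travel":[0,0,-1.5],"yaw":0},{"claw":0.8,"travel":[0,0,0],"yaw":0}]'|sed -n '1,4p'
python3 -m crank '[{"claw":0.8,"travel":[0,0,-0.2],"yaw":0},{"claw":0.8,"travel":[0,0,-0.2],"yaw":0},{"claw":0.8,"travel":[0,0,0],"yaw":0}]'|sed -n '1,4p'
python3 -m crank '[{"claw":0.8,"travel":[0,0,-0.2],"yaw":0},{"claw":0.8,"travel":[0,0,-0.2],"yaw":0},{"claw":0.8,"travel":[0,0,0],"yaw":0}]'|sed -n '1,4p'
```

```text
t: 28.8
tool_pos: [0.5083, -0.2861, 0.0734]
orientation: [-0.001, -0.149, 0.989, 0.002]
contact_force: [-0.2, 0.6, -0.3]
t: 29.18
tool_pos: [0.5095, -0.2873, 0.0718]
orientation: [0.0, -0.149, 0.989, -0.0]
contact_force: [0.1, -0.3, -1.3]
t: 29.55
tool_pos: [0.5093, -0.2871, 0.0674]
orientation: [-0.0, -0.149, 0.989, 0.0]
contact_force: [-0.3, 0.6, -1.2]
```

```bash
python3 -m crank '[{"claw":0.8,"travel":[0.05,0,-0.2],"yaw":0},{"claw":0.8,"travel":[0,0,-0.2],"yaw":0},{"claw":0.8,"travel":[0,0,0],"yaw":0}]'|sed -n '1,4p'
python3 -m crank '[{"claw":0.8,"travel":[0,0,-0.2],"yaw":0},{"claw":0.8,"travel":[0,0,-0.2],"yaw":0},{"claw":0.8,"travel":[0,0,0],"yaw":0}]'|sed -n '1,4p'
python3 -m crank '[{"claw":0.8,"travel":[0,0,-0.3],"yaw":0},{"claw":0.8,"travel":[0,0,-0.3],"yaw":0},{"claw":0.8,"travel":[0,0,0],"yaw":0}]'|sed -n '1,4p'
```

```text
t: 29.92
tool_pos: [0.5098, -0.2871, 0.0634]
orientation: [-0.0, -0.149, 0.989, 0.0]
contact_force: [0.5, 0.6, -1.4]
t: 30.3
tool_pos: [0.5098, -0.2871, 0.0594]
orientation: [-0.0, -0.149, 0.989, 0.0]
contact_force: [-0.2, -0.9, -1.3]
t: 30.68
tool_pos: [0.5098, -0.287, 0.0533]
orientation: [-0.0, -0.149, 0.989, 0.0]
contact_force: [-0.0, 0.2, -0.8]
```

It is in the pocket with no contact force. Lowering to the seat.

```bash
python3 -m crank '[{"claw":0.8,"travel":[0,0,-0.3],"yaw":0},{"claw":0.8,"travel":[0,0,-0.3],"yaw":0},{"claw":0.8,"travel":[0,0,0],"yaw":0}]'|sed -n '1,4p'
python3 -m crank '[{"claw":0.8,"travel":[0,0,-0.2],"yaw":0},{"claw":0.8,"travel":[0,0,0],"yaw":0}]'|sed -n '1,4p'
python3 -m crank '[{"claw":0.8,"travel":[0,0,-0.15],"yaw":0},{"claw":0.8,"travel":[0,0,0],"yaw":0}]'|sed -n '1,4p'
```

```text
t: 31.05
tool_pos: [0.5098, -0.287, 0.0473]
orientation: [-0.0, -0.149, 0.989, 0.0]
contact_force: [1.0, -0.1, -1.4]
t: 31.3
tool_pos: [0.5099, -0.2871, 0.0455]
orientation: [-0.0, -0.149, 0.989, 0.0]
contact_force: [-0.9, 0.9, -0.9]
t: 31.55
tool_pos: [0.5099, -0.2871, 0.044]
orientation: [-0.0, -0.149, 0.989, 0.0]
contact_force: [0.7, -0.1, -0.4]
```

```bash
python3 -m crank '[{"claw":0.8,"travel":[0,0,-0.1],"yaw":0},{"claw":0.8,"travel":[0,0,0],"yaw":0}]'|sed -n '1,4p'
python3 -m crank '[{"claw":0.8,"travel":[0,0,-0.1],"yaw":0},{"claw":0.8,"travel":[0,0,0],"yaw":0}]'|sed -n '1,4p'
```

```text
t: 31.8
tool_pos: [0.5101, -0.2872, 0.0435]
orientation: [0.0, -0.149, 0.989, -0.0]
contact_force: [-0.7, 1.0, 2.3]
t: 32.05
tool_pos: [0.5101, -0.2872, 0.0432]
orientation: [0.0, -0.149, 0.989, -0.0]
contact_force: [-2.5, 3.1, 8.4]
```

Seated: contact at TCP 0.0435, where 0.043 was expected. Releasing and retreating.

```bash
python3 -m crank '[{"claw":0.45,"travel":[0,0,0.1],"yaw":0},{"claw":0.4,"travel":[0,0,0],"yaw":0},{"claw":0.4,"travel":[0,0,0],"yaw":0},{"claw":0.4,"travel":[0,0,3],"yaw":0},{"claw":0.4,"travel":[0,0,4],"yaw":0}]'
python3 -m crank '[{"claw":0.4,"travel":[0,0,5],"yaw":0},{"claw":0.4,"travel":[0,0,4],"yaw":0},{"claw":0.4,"travel":[-4,3,0],"yaw":0},{"claw":0.4,"travel":[-4,4,0],"yaw":0},{"claw":0.4,"travel":[-4,4,0],"yaw":0}]'|sed -n '1,4p'
python3 -m crank '[{"claw":0.4,"travel":[-2,4,0],"yaw":0},{"claw":0.4,"travel":[0,4,0],"yaw":0},{"claw":0.4,"travel":[0,0,0],"yaw":0},{"claw":0.4,"travel":[0,0,0],"yaw":0}]'|sed -n '1,4p'
python3 - <<'E'
from rig import camera
import cv2,numpy as np
S=camera("side")["color"];T=camera("top")["color"]
o=np.zeros((600,800,3),np.uint8)
o[:300,:400]=cv2.resize(S[120:180,255:335],(400,300),interpolation=cv2.INTER_CUBIC)
o[:300,400:]=cv2.resize(T[165:225,330:410],(400,300),interpolation=cv2.INTER_CUBIC)
o[300:,:400]=cv2.resize(S[140:365,105:405],(400,300))
o[300:,400:]=cv2.resize(T[100:250,90:290],(400,300))
cv2.imwrite("pics/end.png",o[:,:,::-1])
E
```

```text
t: 32.67
tool_pos: [0.5091, -0.2866, 0.1125]
orientation: [-0.001, -0.149, 0.989, 0.001]
contact_force: [0.5, 0.8, 0.0]
grip_width: 0.0557
gripper_force: 0.0
t: 33.3
tool_pos: [0.3887, -0.1762, 0.2029]
orientation: [-0.0, -0.149, 0.989, 0.0]
contact_force: [-0.0, 0.1, 1.0]
t: 33.8
tool_pos: [0.3704, -0.0977, 0.2033]
orientation: [0.0, -0.149, 0.989, -0.0]
contact_force: [-0.0, 0.0, -0.1]
```

View pics/end.png

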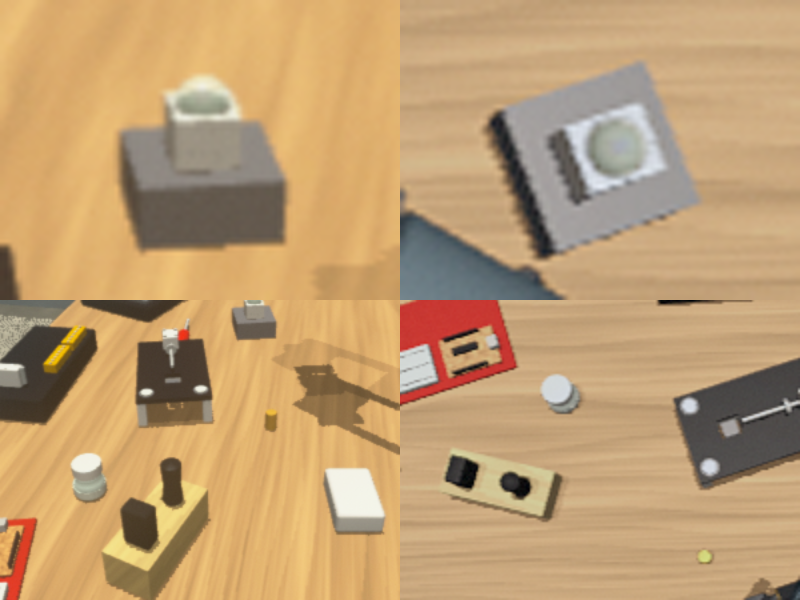

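The final pictures show the module upright and flush on the rest (side crop 203,130), the fork down in its slot, and nothing else moved. I'll hand the job in.

```bash
python3 -c "
from rig import r
print(r.finish_job())"
```

```text
the job is handed in; nothing more can be done
None
```

The job is handed in, but no verdict came back: in the last pictures the module sat upright and flush in the rest's pocket, the fork was fully down in its slot and nothing else had moved; the highest push on the bar I read was about 11 N, and the clock stood at about 34 s.

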